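Wind the drain funnel down with a loose crank

TASK

Pick up the loose steel crank, fit its square socket fully down onto the square shaft on top of the funnel stand, and wind it clockwise (seen from above) by its knob, round after round, until the funnel comes to its dead stop at the bottom with the spout inside the tin. Work by feel: do not force the crank when fitting it or against the stop, do not push on the funnel, and do not disturb the other things. Leave the crank on the shaft and let go.

Things in the scene. Friction and masses are not known exactly. Their poses are not given: they have to be found in the camera images.
- stand: funnel stand fixed to the cart: steel base plate 270 x 130 x 8 mm, grey column 56 x 56 mm up to 140 mm, on it a round collar 44 mm wide, its flat top 150 mm above the cart. Origin: on the cart under the shaft's axis; x points to the funnel (axis at x = 140 mm), z up. An open aluminium tin 90 mm wide, 60 mm high, stands under the funnel
- shaft_top (a point): tip of the upright steel shaft, on its axis, 175 mm above the cart. Top 3 mm: square taper, 8 to 12 mm wide; below it 22 mm of 12 x 12 mm square. The point does not turn with the shaft: the square's angle differs each time and must be felt or seen. It turns stiffly (0.15 N m) and stays put; one turn clockwise from above lowers the funnel 24 mm
- funnel_rim (a point): centre of the funnel's top rim. Starts 156 to 168 mm above the cart, some 1.5 to 2 turns above the hard bottom stop, which lies near 120 mm and is felt as a sudden firm resistance at the crank
- crank: loose steel crank, 0.45 kg, stands socket down. Origin: centre of the socket's mouth (underside), z up, x along the arm to the knob. Socket block 36 x 36 x 38 mm, hole 14 mm square along x and y, 28 mm deep. Above it a boss to hold, 26 x 26 mm, 38 to 74 mm above the mouth, flat sides facing x and y. Arm 22 mm wide, 28 to 38 mm up, 78 mm long. Fully home the mouth rests on the collar
- crank_knob (a point): middle of the crank's black plastic knob, 65 mm from the crank's axis, 62 mm above the mouth: an upright cylinder 24 mm in diameter, 42 to 86 mm above the mouth, that spins freely on its pin, so the hand need not turn while winding. At the knob winding takes about 3 N; more than about 12 N is forcing it
- hub: silver aluminium mower wheel hub, a flange 110 mm in diameter with a boss, 42 mm tall, loose; origin at the centre of its underside. Leave it alone
- grommet: black rubber grommet ring 48 mm in diameter, 10 mm tall, loose; origin at the centre of its underside. Leave it alone
- extension: chrome socket extension bar 168 mm long, 20 mm thick, lying along its x axis, loose; origin under its middle. Leave it alone
- coil: tan bakelite ignition coil about 82 x 60 x 36 mm, loose; origin under its middle. Leave it alone
- carriage: the red plastic funnel (rim 120 mm wide, 88 mm tall with its spout) in its steel ring and bracket, which slide only straight up and down on the stand's column. Its origin is a point on the shaft's axis, 168 mm below the rim
Mind the look-alikes: they are no part of the job. Leave any blue look-alike of the crank alone.

How it is judged:
By the outcome, as a careful person would: the job done as asked, in the order asked, and still so for the second after the job is handed in, with the robot touching nothing.
It also fails if it takes over 72 s, if anything falls off the work surface, if the arm or the gripper's body presses on something with over 40 N, if the wrist force passes 120 N, or if a joint passes its speed limit or range.

ROBOT

A 6-joint arm with a two-finger parallel gripper is mounted at the origin on the work surface. World frame = base frame: x ahead of the robot, y to its left, z up, the work surface at z = 0. Lengths are in m, angles in degrees, forces in N, time in s.
With the tool pointing down it reaches from about 0.325 to 0.85 m from the base axis. Payload 15.5 kg.
Tool frame: the origin (TCP) lies at the very end of the fingers, on their centre line; the grasp point (between the pads) lies arm.grip_depth behind it (arm.grip_depth is the distance from the TCP to the grasp point, in m); z points along the fingers, y is the line along which they close (so a half turn about z gives the same grasp; the last joint's range is limited). The gripper opens to 91 mm and grips with 3 to 60 N. Pads are 32 mm wide; open, the fingers measure 118 mm over their backs; the gripper's body (76 mm by 178 mm) begins 60 mm behind the grasp point.
Start: joints at [-70.159, 28.281, 77.091, -0, 74.628, -5.472], TCP at [0.267, -0.565, 0.214] pointing down, gripper open.
Joint ranges: [-166.48, 166.48], [-47.26, 123.95], [12.59, 153.08], [-70.14, 250.14], [6.76, 159.57], [-176.63, 176.63]. Speed limits (degrees/s): [108.29, 108.29, 147.25, 172.46, 172.46, 172.46].

INTERFACE

Orientations are given as a 3x3 rotation matrix whose columns are the frame's x, y, z axes.
In Python, from rig import arm gives the robot as it stands. Calls block until the motion is done:
- arm.move_to(position, orientation): joint-space move of the TCP to a pose.
- arm.move_l(position, orientation=None, feed=0.15): straight line of the TCP; orientation=None keeps the orientation; feed is the mean speed in m/s.
- arm.move_joints(angles): joint-space move.
- arm.grip(opening): finger opening in m; the grip force is fixed at half the most; returns when the fingers have stopped.
- arm.sleep(seconds).
- arm.solve_ik(position, orientation): joint angles nearest the present ones, or None.
- arm.snapshot(name): name is "side" or "top" or "wrist"; returns the picture (400x640x3 uint8, red, green, blue); there is no depth.
- arm.get_calibration(name): a dict with "intrinsics" (3x3 intrinsics, pixels), "cam_to_world" (4x4, takes a point from camera to world coordinates). Camera axes: x right, y down, z forward; pixel columns grow to the right and rows downward; lengths in m; the calibration is good to about 2 mm. A picture is of the moment at which its call begins: read the wrist's pose just before it. get_calibration takes no time and is no camera call; for the wrist camera it gives the pose at the moment of the call.
A pose or a line that the arm cannot do raises arm.Unreachable and nothing moves.
- arm.sign_off(): hands the job in; it is judged then, once.
Readings, each from a call of its own:
- arm.current_t(): time.
- arm.current_joint_positions(): joint angles.
- arm.current_dq(): joint speeds.
- arm.current_tau(): joint torques, N m.
- arm.current_ee_pos(): TCP position.
- arm.current_tool_rot(): TCP orientation.
- arm.current_force(): force on the tool from outside, world axes, zero at the start.
- arm.current_torque(): the same for the moment, N m.
- arm.current_width(): finger opening in m.
- arm.current_grasp_force(): force on a finger pad.
Only numpy, scipy, OpenCV 4.12 (cv2) and the standard library are available. Lean on these libraries where they do the work, as an engineer would, in place of code of your own. Each camera call takes 0.05 s, during which the arm holds its last target. There are 200 camera calls.

## Working session

There is one attempt and no reset: what is moved stays moved. The work goes in short steps, each a Python script; the robot and the scene stay as the last script left them, time stands still between calls to the robot, and variables do not carry over. Pictures are saved under pics/ and viewed, at most 10 in all, crops included, and the job is handed in when it is done.

```bash
ls; mkdir -p pics
python3 - <<'E'
from rig import arm
import cv2,numpy as np
for n in("top","side"):
    cv2.imwrite(f"pics/{n}0.png",arm.snapshot(n)[:,:,::-1]); c=arm.get_calibration(n); print(n,c["intrinsics"].tolist(),np.round(c["cam_to_world"],4).tolist())
c=arm.get_calibration("wrist");print(np.round(c["cam_to_world"],4).tolist(),arm.grip_depth,arm.current_t(),arm.current_tool_rot())
E
```

```text
pics
top [[487.4786316679363, 0.0, 317.2805954587833], [0.0, 487.4786316679363, 202.82462147989386], [0.0, 0.0, 1.0]] [[0.0034, -0.9886, 0.1503, 0.3623], [-0.9996, 0.0008, 0.0278, 0.0083], [-0.0276, -0.1503, -0.9882, 1.3281], [0.0, 0.0, 0.0, 1.0]]
side [[378.7537149527291, 0.0, 313.10061952968493], [0.0, 378.7537149527291, 200.1726234526029], [0.0, 0.0, 1.0]] [[-0.8511, -0.3991, 0.3412, 0.2355], [-0.5248, 0.6258, -0.577, 0.5269], [0.0167, -0.6701, -0.7421, 0.801], [0.0, 0.0, 0.0, 1.0]]
[[0.4282, -0.8659, -0.2587, 0.3405], [-0.9037, -0.4107, -0.1212, -0.5301], [-0.0013, 0.2856, -0.9583, 0.3835], [0.0, 0.0, 0.0, 1.0]] 0.0188 0.1 [[ 9.03984609e-01  4.27564856e-01 -3.47646497e-04]
 [ 4.27564981e-01 -9.03984052e-01  1.01023621e-03]
 [ 1.17674609e-04 -1.06187945e-03 -9.99999429e-01]]
```

View pics/top0.png

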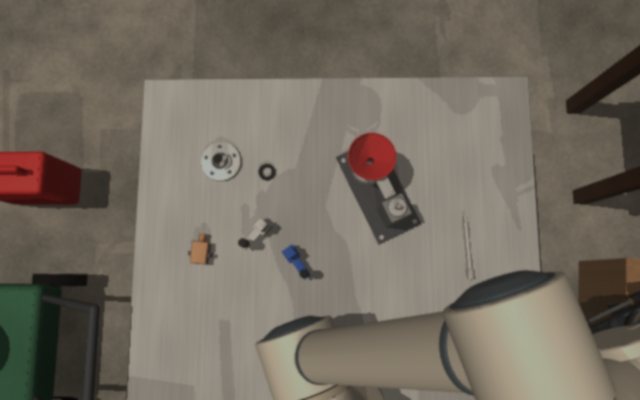

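View pics/side0.png

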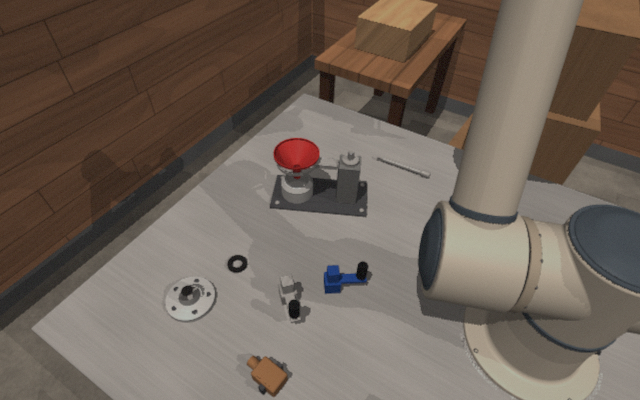

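The top view shows the steel crank with its boss at (263,228) and knob at (244,243). The shaft is at (398,206), the funnel centre at (372,156), and the blue look-alike at (290,253). The side view shows the shaft tip at (350,154), the crank boss at (287,283) and the knob at (294,309).

```bash
cat > h.py <<'E'
from rig import arm
import cv2,numpy as np
def ray(cal,uv):
    K=cal["intrinsics"];T=cal["cam_to_world"];d=T[:3,:3]@np.linalg.inv(K)@[uv[0],uv[1],1.];return T[:3,3],d/np.linalg.norm(d)
def plane(cal,uv,z):
    o,d=ray(cal,uv);return o+d*(z-o[2])/d[2]
def tri(rs):
    A=sum(np.eye(3)-np.outer(d,d) for o,d in rs);b=sum((np.eye(3)-np.outer(d,d))@o for o,d in rs)
    p=np.linalg.solve(A,b);return p,[np.linalg.norm(np.cross(p-o,d)) for o,d in rs]
def Rdown(yaw): # tool x axis at yaw (deg), z down
    c,s=np.cos(np.radians(yaw)),np.sin(np.radians(yaw));return np.array([[c,s,0],[s,-c,0],[0,0,-1.]])
def snap(n,f):
    c=arm.get_calibration(n);im=arm.snapshot(n)[:,:,::-1].copy();cv2.imwrite(f"pics/{f}.png",im);np.savez(f"pics/{f}.npz",intrinsics=c["intrinsics"],cam_to_world=c["cam_to_world"]);return c,im
def load(f): return dict(np.load(f"pics/{f}.npz"))
E
python3 - <<'E'
from h import *
t=arm.get_calibration("top");s=arm.get_calibration("side")
for n,a,b in(("shaft",(398,206),(350,154)),("boss",(263,228),(287,280)),("knob",(244,243),(294,305))):
    print(n,tri([ray(t,a),ray(s,b)]))
print("funnel",plane(t,(372,156),.16)); print(arm.get_calibration("wrist")["intrinsics"])
T=arm.get_calibration("wrist")["cam_to_world"];p=arm.current_ee_pos();R=arm.current_tool_rot()
print("cam in tool",R.T@(T[:3,3]-p),R.T@T[:3,:3])
for n,p in(("crank",(.37,.18,.33)),("stand",(.4,-.15,.42))):
  for y in range(-180,180,30):
    q=arm.solve_ik(p,Rdown(y)); print(n,y,None if q is None else np.round(q))
E
```

```text
shaft (array([ 0.53143318, -0.15273664,  0.16554756]), [np.float64(0.0002107217011863497), np.float64(0.00021072170118645938)])
boss (array([0.49220176, 0.18677033, 0.06886602]), [np.float64(0.004903637254759746), np.float64(0.0049036372547598805)])
knob (array([0.44859503, 0.23223859, 0.07651813]), [np.float64(0.0005415786685967179), np.float64(0.00054157866859669)])
funnel [ 0.65600531 -0.09271931  0.16      ]
[[284.54009168   0.         314.75907747]
 [  0.         284.54009168 200.47725086]
 [  0.           0.           1.        ]]
cam in tool [ 8.11362715e-02 -5.05618383e-05 -1.70084938e-01] [[ 6.84956005e-04 -9.58301725e-01 -2.85757476e-01]
 [ 9.99999743e-01  7.16416319e-04 -5.55423742e-06]
 [ 2.10043955e-04 -2.85757399e-01  9.58301969e-01]]
crank -180 [ 18.   4.  94.  -0.  82. -72.]
crank -150 [  18.    4.   94.   -0.   82. -102.]
crank -120 [  18.    4.   94.   -0.   82. -132.]
crank -90 [  18.    4.   94.   -0.   82. -162.]
crank -60 [ 18.   4.  94.  -0.  82. 168.]
crank -30 [ 18.   4.  94.  -0.  82. 138.]
crank 0 [ 18.   4.  94.  -0.  82. 108.]
crank 30 [18.  4. 94. -0. 82. 78.]
crank 60 [18.  4. 94. -0. 82. 48.]
crank 90 [18.  4. 94. -0. 82. 18.]
crank 120 [ 18.   4.  94.  -0.  82. -12.]
crank 150 [ 18.   4.  94.  -0.  82. -42.]
stand -180 [ -29.    3.   82.   -0.   96. -119.]
stand -150 [ -29.    3.   82.   -0.   96. -149.]
stand -120 None
stand -90 [-29.   3.  82.  -0.  96. 151.]
stand -60 [-29.   3.  82.  -0.  96. 121.]
stand -30 [-29.   3.  82.  -0.  96.  91.]
stand 0 [-29.   3.  82.  -0.  96.  61.]
stand 30 [-29.   3.  82.  -0.  96.  31.]
stand 60 [-29.   3.  82.  -0.  96.   1.]
stand 90 [-29.   3.  82.  -0.  96. -29.]
stand 120 [-29.   3.  82.  -0.  96. -59.]
stand 150 [-29.   3.  82.  -0.  96. -89.]
```

Run:
```python
from h import *
d=np.array([np.cos(np.radians(27)),np.sin(np.radians(27)),0]);n=np.array([-d[1],d[0],0])
S=np.array([.531,-.153,0]);R=Rdown(27)
ims=[]
for f,p in(("sA",S-.021*d+[0,0,.215]),("sB",S+.03*d-.05*n+[0,0,.33]),("sC",S+.03*d+.1*n+[0,0,.33])):
    arm.move_to(p,R);arm.sleep(.15);ims.append(snap("wrist",f)[1])
C=np.array([.47,.21,0]);R=Rdown(134)
for f,p in(("cA",C+[0.03,-.02,.23]),("cB",C+[-.05,-.05,.25])):
    arm.move_to(p,R);arm.sleep(.15);ims.append(snap("wrist",f)[1])
print(arm.current_t())
def h(a,b):return np.hstack([cv2.resize(x,(400,250),interpolation=cv2.INTER_AREA) for x in(a,b)])
cv2.imwrite("pics/m1.png",np.vstack([h(ims[1],ims[2]),h(ims[3],ims[4])]))
cv2.imwrite("pics/m2.png",ims[0])
```

```text
5.825
```

View pics/m1.png

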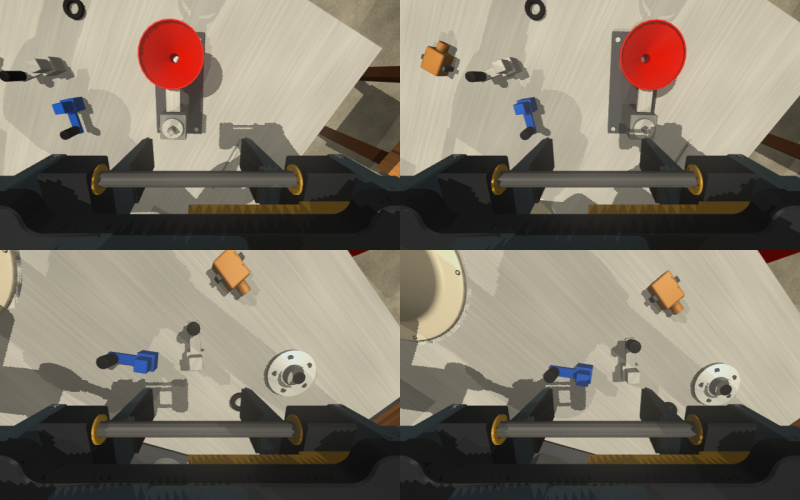

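View pics/m2.png

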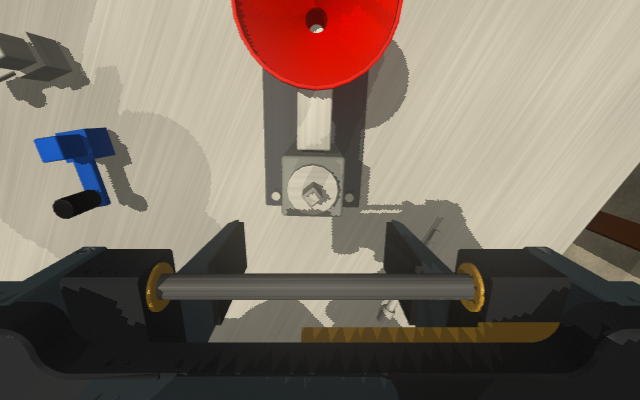

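The mosaic shows the funnel and shaft in both stand views, and the steel crank next to the blue one in both crank views. In the close view the shaft tip is near (312,190), with the collar around (313,187). I'll enlarge these areas.

Run:
```python
import cv2,numpy as np
def c(f,x,y,w,h): 
    return cv2.resize(cv2.imread(f"pics/{f}.png")[y:y+h,x:x+w],(400,300),interpolation=cv2.INTER_CUBIC)
cv2.imwrite("pics/z1.png",np.vstack([np.hstack([c("sA",282,160,64,48),c("sB",245,175,64,48)]),np.hstack([c("cA",250,100,120,90),c("cB",300,120,120,90)])]))
```

```text
(no output)
```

View pics/z1.png

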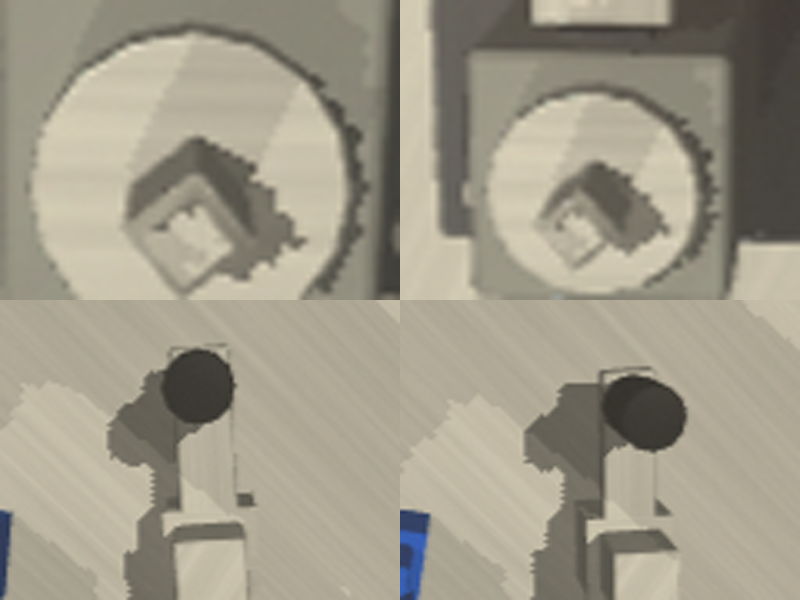

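Shaft square in sA, crop at 6.25x: corners at about L(125,225), T(195,175), R(252,240), B(187,296). The crank boss tops run off the bottom of the crops, so I'll take one more crop.

Run:
```python
import cv2,numpy as np
def c(f,x,y,w=64,h=48): 
    return cv2.resize(cv2.imread(f"pics/{f}.png")[y:y+h,x:x+w],(400,300),interpolation=cv2.INTER_CUBIC)
cv2.imwrite("pics/z2.png",np.vstack([np.hstack([c("sA",282,172),c("sC",357,180)]),np.hstack([c("cA",283,158),c("cB",340,178)])]))
```

```text
(no output)
```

View pics/z2.png

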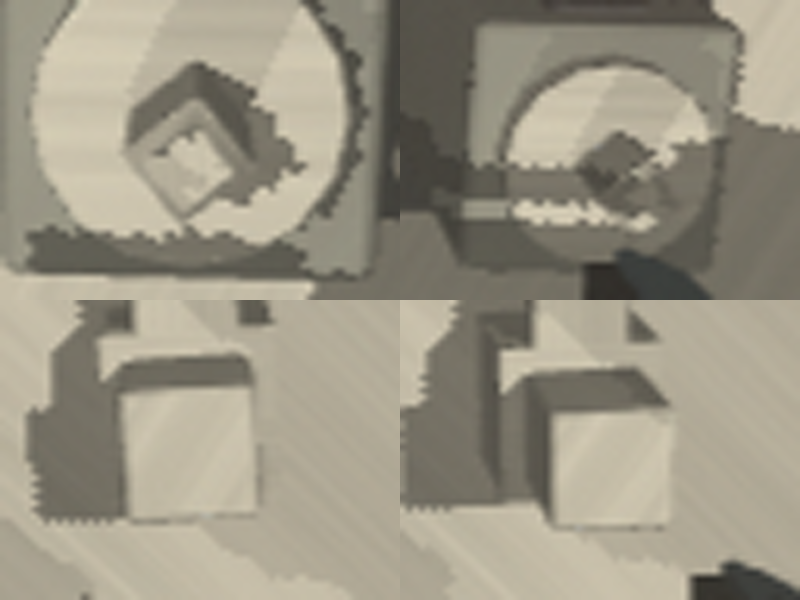

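Boss top face corners in the crops: cA (122,92), (250,85), (258,213), (130,220); cB (152,110), (272,107), (270,225), (150,225). The shaft square is clear in sA.

Run:
```python
from h import *
S=6.25
def full(o,pts): return [(o[0]+(x+.5)/S-.5,o[1]+(y+.5)/S-.5) for x,y in pts]
def ell(f,m):
    c=max(cv2.findContours(m,0,1)[0],key=cv2.contourArea);return cv2.fitEllipse(cv2.convexHull(c))[0]
sq={"sA":full((282,172),[(124,150),(192,97),(245,158),(185,218)]),"sB":full((245,175),[(135,220),(190,180),(227,228),(173,270)])}
A,B=load("sA"),load("sB")
ps=[tri([ray(A,a),ray(B,b)])[0] for a,b in zip(sq["sA"],sq["sB"])];print("shaft 12sq tri",np.round(np.mean(ps,0),4))
for f,c in(("sA",A),("sB",B)):
    P=np.array([plane(c,u,.172)[:2] for u in sq[f]]);e=np.roll(P,-1,0)-P
    print(f,"sq centre",P.mean(0),np.linalg.norm(e,axis=1),"edge ang",np.degrees(np.arctan2(e[:,1],e[:,0]))%90)
for f,c,o,b in(("sA",A,(282,172),[(35,107),(350,107),(192,-50),(192,265)]),("sB",B,(245,175),[(88,190),(298,190),(193,87),(193,293)])):
    print(f,"collar",np.round([plane(c,u,.15)[:2] for u in full(o,b)],4).tolist(),np.mean([plane(c,u,.15) for u in full(o,b)],0))
fr=[]
for f in("sB","sC"):
    hsv=cv2.cvtColor(cv2.imread(f"pics/{f}.png"),cv2.COLOR_BGR2HSV);m=(((hsv[...,0]<8)|(hsv[...,0]>172))&(hsv[...,1]>170)).astype(np.uint8)
    m[:, 500:]=0
    u=ell(f,m);fr.append(ray(load(f),u));print(f,"rim px",u)
print("rim",tri(fr))
cc={"cA":full((283,158),[(122,92),(250,85),(258,213),(130,220)]),"cB":full((340,178),[(152,110),(272,107),(270,225),(150,225)])}
cs=[tri([ray(load("cA"),a),ray(load("cB"),b)]) for a,b in zip(cc["cA"],cc["cB"])]
P=np.array([c[0] for c in cs]);print("boss top",P.mean(0),P[:,2],[round(c[1][0],4) for c in cs])
for f in cc:
    P=np.array([plane(load(f),u,.074)[:2] for u in cc[f]]);e=np.roll(P,-1,0)-P;print(f,P.mean(0),np.linalg.norm(e,axis=1),np.degrees(np.arctan2(e[:,1],e[:,0])))
kn=[]
for f,o in(("cA",(250,100)),("cB",(300,120))):
    g=cv2.imread(f"pics/{f}.png")[o[1]:o[1]+50,o[0]+20:o[0]+100];m=(g.max(2)<62).astype(np.uint8);u=ell(f,m);u=(u[0]+o[0]+20,u[1]+o[1]);kn.append(ray(load(f),u));print("knob",u,plane(load(f),u,.086))
print(tri(kn))
```

```text
shaft 12sq tri [ 0.5277 -0.1525  0.1636]
sA sq centre [ 0.52953621 -0.15157009] [0.01085383 0.01021789 0.01085393 0.01165827] edge ang [65.65206986 67.06572384 73.26701266 67.36114243]
sB sq centre [ 0.53060486 -0.15229828] [0.01366565 0.01188133 0.01389396 0.01241091] edge ang [63.50649449 61.88414259 65.65935895 60.94394704]
sA collar [[0.5207, -0.1326], [0.5402, -0.1709], [0.5496, -0.142], [0.5101, -0.162]] [ 0.53012571 -0.15186937  0.15      ]
sB collar [[0.5205, -0.1324], [0.5402, -0.1709], [0.5502, -0.1425], [0.5098, -0.1612]] [ 0.53019438 -0.15174887  0.15      ]
sB rim px (273.1266784667969, 86.45940399169922)
sC rim px (404.36285400390625, 87.43433380126953)
rim (array([ 0.65820076, -0.09052697,  0.15475738]), [np.float64(6.63183365304005e-06), np.float64(6.631833653322631e-06)])
boss top [0.49516708 0.1920933  0.07005028] [0.06936462 0.07179729 0.0711831  0.06785612] [np.float64(0.0004), np.float64(0.0001), np.float64(0.0002), np.float64(0.0003)]
cA [0.49463847 0.19267303] [0.02383329 0.02465164 0.02434133 0.02467701] [  47.09317752  -42.08837693 -132.84234649  136.73119604]
cB [0.49364359 0.19257725] [0.02420559 0.02524295 0.02471557 0.02459147] [  45.49705933  -42.97918046 -135.99404117  135.89227931]
knob (309.01461029052734, 125.68968391418457) [0.44697617 0.23629453 0.086     ]
knob (372.5341567993164, 153.16914749145508) [0.44232246 0.23528521 0.086     ]
(array([0.44702764, 0.23591874, 0.0664355 ]), [np.float64(0.00037351884986998904), np.float64(0.0003735188498700242)])
```

Run:
```python
from h import *
R=Rdown(136.3);P=np.array([.4943,.1926,0])
arm.grip(.06);arm.move_to(P+[0,0,.15],R);f0=arm.current_force()
arm.move_l(P+[0,0,.043],feed=.1);print(arm.current_force()-f0)
arm.grip(0.01);print(arm.current_width(),arm.current_grasp_force(),arm.current_force()-f0)
arm.move_l(P+[0,0,.10],feed=.1);arm.sleep(.2);print("held",arm.current_width(),arm.current_force(),arm.current_torque(),f0)
arm.move_l(P+[0,0,.25],feed=.2)
T=np.array([.5302,-.1518,.25]);R2=Rdown(156)
arm.move_to(T,R2);arm.sleep(.3);print(arm.current_ee_pos(),arm.current_force(),arm.current_torque(),arm.current_width(),arm.current_t())
c,a=snap("wrist","h1");c,b=snap("side","h2");c,d=snap("top","h3")
def cr(i,x,y,w,h):return cv2.resize(i[y:y+h,x:x+w],(400,300),interpolation=cv2.INTER_CUBIC)
cv2.imwrite("pics/h.png",np.vstack([np.hstack([cr(a,120,0,400,300),cr(b,290,80,120,90)]),np.hstack([cr(a,240,60,160,120),cr(d,350,160,100,75)])]))
```

```text
[0.02869016 0.72701457 0.15845217]
0.02576151115450226 29.999493956565857 [ 0.14267205 -0.25782778  1.81173617]
held 0.025565952218238343 [-1.07210508 -0.30628693 -3.4051842 ] [-0.00784127 -0.15188075  0.00969616] [ 0.27713285 -0.22789386  0.52879828]
[ 0.53032265 -0.15121633  0.2500353 ] [-0.44021643 -0.10771714 -3.14994815] [ 0.04104247 -0.19460499  0.00042281] 0.025957760964615557 12.3167
```

View pics/h.png

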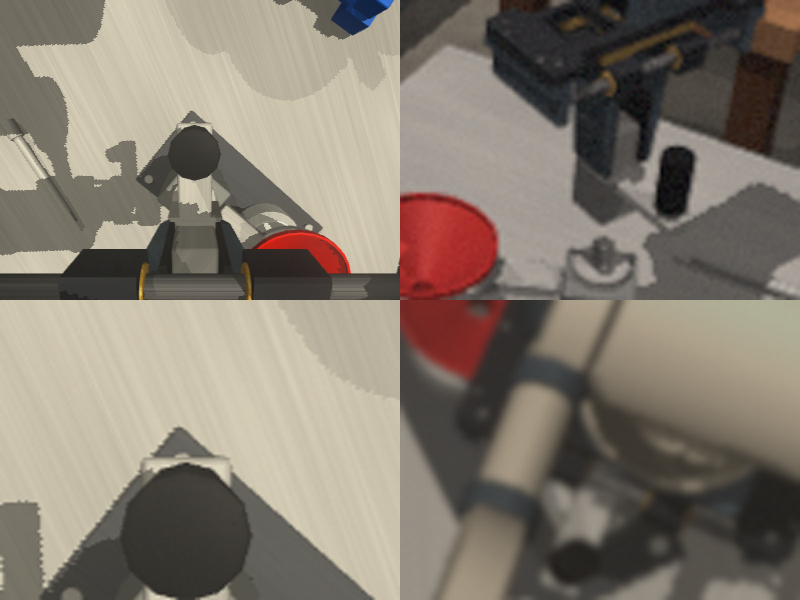

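The crank hangs straight from the hand above the stand, with the knob at about (315,152) in the full wrist frame. I'll lower it in guarded steps.

Run:
```python
from h import *
im=cv2.imread("pics/h1.png")[100:190,285:350];m=(im.max(2)<70).astype(np.uint8)
c=max(cv2.findContours(m,0,1)[0],key=cv2.contourArea);u=cv2.fitEllipse(cv2.convexHull(c))[0];u=(u[0]+285,u[1]+100)
k=plane(load("h1"),u,.293);p=arm.current_ee_pos();v=k[:2]-p[:2];print("knob in hand",u,np.hypot(*v),np.degrees(np.arctan2(v[1],v[0])))
T=np.array([.5302,-.1518,0])
arm.move_l(T+[0,0,.224],feed=.1);arm.sleep(.2);f0=arm.current_force();print(arm.current_ee_pos(),f0)
z=.224
while z>.194:
    z-=.0015;arm.move_l(T+[0,0,z],feed=.03);f=arm.current_force()-f0;print(round(z,4),np.round(f,2),np.round(arm.current_torque(),2),np.round(arm.current_ee_pos(),4))
    if np.abs(f[2])>4 or np.hypot(f[0],f[1])>6: break
print(arm.current_t())
```

```text
knob in hand (311.2454948425293, 155.4670867919922) 0.06430119525587417 157.09047071306213
[ 0.53054458 -0.15193306  0.22465131] [-0.29524761  0.31429722 -3.70872367]
0.2225 [ 0.86 -0.04 -0.75] [ 0.07 -0.18  0.03] [ 0.5302 -0.1518  0.2226]
0.221 [-0.59 -0.74  0.11] [ 0.02 -0.17 -0.  ] [ 0.5301 -0.1518  0.2209]
0.2195 [0.44 0.38 0.16] [ 0.04 -0.18 -0.01] [ 0.5301 -0.1518  0.2194]
0.218 [ 0.31  0.2  -0.82] [ 0.08 -0.16 -0.01] [ 0.5301 -0.1518  0.2179]
0.2165 [ 0.75  0.08 -0.34] [ 0.01 -0.17  0.02] [ 0.5301 -0.1518  0.2164]
0.215 [-1.65 -0.58  1.9 ] [ 0.25  0.2  -0.02] [ 0.53   -0.1517  0.215 ]
0.2135 [-2.05  0.39 -1.68] [0.37 0.35 0.06] [ 0.5298 -0.1516  0.2131]
0.212 [-3.56  1.12 -2.02] [ 0.41  0.6  -0.01] [ 0.5298 -0.1517  0.2117]
0.2105 [-3.64  1.49 -1.7 ] [ 0.51  0.87 -0.02] [ 0.5299 -0.1517  0.2103]
0.209 [-4.07  2.36 -0.02] [ 0.54  0.95 -0.02] [ 0.5299 -0.1517  0.2088]
0.2075 [-5.03  0.81 -1.12] [ 0.55  1.   -0.04] [ 0.5299 -0.1517  0.2074]
0.206 [-5.54  2.13 -1.03] [ 0.54  0.92 -0.04] [ 0.5299 -0.1517  0.2059]
0.2045 [-4.46  1.81 -0.62] [0.56 0.93 0.01] [ 0.5299 -0.1517  0.2044]
0.203 [-4.48  2.39 -0.7 ] [ 0.54  0.94 -0.08] [ 0.5299 -0.1517  0.2029]
0.2015 [-5.34  2.48 -0.95] [ 0.59  1.   -0.01] [ 0.5299 -0.1516  0.2014]
0.2 [-5.43  1.98 -0.86] [ 0.65  1.   -0.02] [ 0.5299 -0.1517  0.1999]
0.1985 [-5.63  1.2   0.58] [ 0.59  0.99 -0.03] [ 0.5299 -0.1517  0.1984]
0.197 [-4.11  2.07 -0.62] [ 0.59  0.95 -0.05] [ 0.5298 -0.1516  0.1969]
0.1955 [-5.08  2.54 -1.3 ] [ 0.61  0.99 -0.01] [ 0.5299 -0.1517  0.1954]
0.194 [-5.35  3.26 -0.47] [0.57 1.   0.  ] [ 0.5298 -0.1516  0.1939]
18.075
```

Run:
```python
from h import *
f0=np.array([-.3,.3,-3.7])
T=np.array([.5302,-.1518,.194])
for i in range(5):
    f=np.mean([(arm.sleep(.03),arm.current_force())[1] for _ in range(4)],0)-f0;print(np.round(f,2),np.round(T,4))
    h=np.hypot(f[0],f[1])
    if h<2:break
    T[:2]+=.0005*f[:2]/h;arm.move_l(T,feed=.03)
z=.194
while z>.189:
    z-=.0005;arm.move_l([T[0],T[1],z],feed=.03);arm.sleep(.05);f=arm.current_force()-f0;print(round(z,4),np.round(f,2))
    if f[2]>3.5: break
print(arm.current_ee_pos(),arm.current_t())
```

```text
[-4.91  2.68 -0.67] [ 0.5302 -0.1518  0.194 ]
[-3.15  0.92 -2.32] [ 0.5298 -0.1516  0.194 ]
[-0.46  0.18 -0.74] [ 0.5293 -0.1514  0.194 ]
0.1935 [ 0.59 -0.04 -0.79]
0.193 [ 0.98 -0.49  1.63]
0.1925 [-2.38  0.71  9.12]
[ 0.52947712 -0.15150551  0.19306586] 19.875
```

```bash
cat >> h.py <<'E'
C=np.array([.5300,-.1516]);ZK=.202
def wind(a0,a1,step,feed,f0,lim,r=.065,verbose=True,C=C):
    a=a0;n=int(round((a0-a1)/step));L=[]
    for i in range(n):
        a-=step;t=np.radians(a);e=np.array([np.cos(t),np.sin(t)])
        arm.move_l([*(C+r*e),ZK],feed=feed)
        f=arm.current_force()-f0;ft=f[:2]@[-e[1],e[0]];fr=f[:2]@e;L.append((a,ft,fr,f[2]))
        if abs(ft)>lim or abs(fr)>10:print("LIMIT");break
    if verbose:
        for l in L:print("%.1f ft %.2f fr %.2f fz %.2f"%l)
    return a,L
E
python3 - <<'E'
from h import *
arm.grip(.05);p=arm.current_ee_pos();arm.move_l([p[0],p[1],.27],feed=.15)
a=156.5;k=C+.065*np.array([np.cos(np.radians(a)),np.sin(np.radians(a))])
arm.move_l([*k,.27],feed=.15);arm.sleep(.15);f0=arm.current_force();np.save("f0.npy",f0)
arm.move_l([*k,ZK],feed=.1);print(arm.current_force()-f0)
arm.grip(.01);arm.sleep(.1);print(arm.current_width(),arm.current_force()-f0,arm.current_t())
t=arm.current_t();a,L=wind(a,a-40,10,.08,f0,9);print(a,arm.current_t()-t,arm.current_t(),arm.current_ee_pos())
E
```

```text
[-0.64596743  0.55837258  0.78557264]
0.023322290100966345 [-1.02086644  0.12635147  4.30969522] 23.2833
146.5 ft -1.76 fr 4.70 fz 7.15
136.5 ft 0.46 fr 2.37 fz 6.36
126.5 ft -0.51 fr 2.04 fz 5.69
116.5 ft -0.31 fr 2.06 fz 6.00
116.5 1.1666999999999987 24.45 [ 0.50102107 -0.09345706  0.20201577]
```

Run:
```python
from h import *
f0=np.load("f0.npy")
def red(n):
    hsv=cv2.cvtColor(arm.snapshot(n)[:,:,::-1].copy(),cv2.COLOR_BGR2HSV)[130:230,260:340];m=((hsv[...,0]<8)|(hsv[...,0]>172))&(hsv[...,1]>170);y,x=np.nonzero(m);return len(y),x.mean(),y.mean()+130,y.min()+130
print(arm.current_width(),red("side"))
t=arm.current_t();a,L=wind(116.5,26.5,10,.1,f0,9);print(a,arm.current_width(),arm.current_t()-t,red("side"))
print(arm.current_t())
```

```text
0.02321977193863364 (1119, np.float64(35.960679177837356), np.float64(154.28418230563003), np.int64(139))
106.5 ft 0.71 fr -0.27 fz 5.08
96.5 ft -0.38 fr -0.69 fz 4.74
86.5 ft -0.28 fr -3.38 fz 3.95
76.5 ft 0.01 fr -4.75 fz 4.02
66.5 ft -0.04 fr -5.48 fz 4.52
56.5 ft 0.58 fr -5.07 fz 4.86
46.5 ft 0.80 fr -5.73 fz 5.40
36.5 ft -0.05 fr -5.17 fz 5.32
26.5 ft -0.13 fr -4.20 fz 5.52
26.5 0.022939363852666685 2.3999999999999986 (1113, np.float64(35.99011680143756), np.float64(156.0449236298293), np.int64(141))
26.95
```

Run:
```python
from h import *
f0=np.load("f0.npy");C2=np.array([.5294,-.1518])
a,L=wind(26.5,-53.5,10,.1,f0,8,C=C2)
print(a,arm.current_width(),arm.current_t())
if a<-53:
    # least-squares centre trim from radial force, ~8 N/mm
    a,L2=wind(a,-333.5,10,.1,f0,8,C=C2,verbose=False);print([ (round(l[0]),round(l[1],1),round(l[2],1)) for l in L2[::2]])
print(a,arm.current_width(),arm.current_t())
```

```text
16.5 ft 0.55 fr -2.61 fz 5.09
6.5 ft -0.02 fr -1.43 fz 3.64
-3.5 ft -0.14 fr -0.56 fz 2.97
-13.5 ft -0.20 fr -1.10 fz 4.14
-23.5 ft 0.09 fr 0.58 fz 4.00
-33.5 ft -0.78 fr 0.66 fz 3.37
-43.5 ft -0.40 fr 1.97 fz 3.94
-53.5 ft 0.28 fr 3.19 fz 4.40
-53.5 0.023417791735703748 29.0833
[(-64, np.float64(-1.2), np.float64(3.7)), (-84, np.float64(-0.2), np.float64(5.0)), (-104, np.float64(0.1), np.float64(6.5)), (-124, np.float64(-0.5), np.float64(7.0)), (-144, np.float64(-0.1), np.float64(7.1)), (-164, np.float64(-0.4), np.float64(4.0)), (-184, np.float64(-0.6), np.float64(2.7)), (-204, np.float64(-0.2), np.float64(0.4)), (-224, np.float64(-0.4), np.float64(0.5)), (-244, np.float64(-0.6), np.float64(-0.4)), (-264, np.float64(0.2), np.float64(-1.9)), (-284, np.float64(0.3), np.float64(-1.3)), (-304, np.float64(0.5), np.float64(-1.5)), (-324, np.float64(0.3), np.float64(-0.3))]
-333.5 0.02361686579981144 36.55
```

Run:
```python
from h import *
f0=np.load("f0.npy");C3=np.array([.5292,-.1521])
a,L=wind(-333.5,-368.5,5,.08,f0,5,C=C3)
print(a,arm.current_t())
if a<-368:
    a,L=wind(a,a-60,.8,.04,f0,4,C=C3,verbose=False)
    for l in L[::8]+L[-4:]:print(np.round(l,2))
print(a,arm.current_width(),arm.current_t())
```

```text
-338.5 ft 1.88 fr 1.36 fz 9.24
-343.5 ft 1.89 fr 1.40 fz 7.26
-348.5 ft 1.18 fr 1.08 fz 7.27
-353.5 ft 1.97 fr 0.98 fz 6.66
-358.5 ft 1.65 fr 1.88 fz 6.91
-363.5 ft 0.81 fr 2.26 fz 7.07
-368.5 ft 0.08 fr 1.85 fz 7.13
-368.5 38.3
LIMIT
[-369.3     2.27    1.37    6.23]
[-372.5     3.77    1.52    7.37]
[-373.3     3.17    2.48    6.39]
[-374.1     3.18    0.97    6.29]
[-374.9     4.05    1.85    6.47]
-374.9000000000001 0.02331698082063107 40.3
```

Run:
```python
from h import *
f0=np.load("f0.npy");C3=np.array([.5292,-.1521])
a,L=wind(-374.9,-414.9,1,.05,f0,6,C=C3,verbose=False)
for l in L[::5]+L[-4:]:print(np.round(l,2))
print(a,arm.current_width(),arm.current_t())
```

```text
[-375.9     3.72    2.58    6.64]
[-380.9     2.86    1.79    5.89]
[-385.9     2.42    2.02    6.6 ]
[-390.9     2.84    1.38    6.16]
[-395.9     2.37    2.74    7.15]
[-400.9     3.69    2.24    6.43]
[-405.9     2.97    1.07    6.49]
[-410.9     2.46    2.86    6.1 ]
[-411.9     2.06    1.71    6.09]
[-412.9     2.71    1.37    6.46]
[-413.9     3.46    2.16    6.89]
[-414.9     2.98    2.8     6.35]
-414.9 0.023115101786507986 50.3
```

Run:
```python
from h import *
t=arm.get_calibration("top");s=arm.get_calibration("side")
def red(im,box):
    x0,y0,x1,y1=box;hsv=cv2.cvtColor(im,cv2.COLOR_BGR2HSV)[y0:y1,x0:x1];m=(((hsv[...,0]<8)|(hsv[...,0]>172))&(hsv[...,1]>120)).astype(np.uint8);return m
def bb(m,x0,y0):
    c=max(cv2.findContours(m,0,1)[0],key=cv2.contourArea);x,y,w,h=cv2.boundingRect(c);e=cv2.fitEllipse(c);return x+x0,y+y0,w,h,(e[0][0]+x0,e[0][1]+y0)
m0=red(cv2.imread("pics/side0.png"),(260,120,340,230));b0=bb(m0,260,120);print("side0",b0)
im=arm.snapshot("side")[:,:,::-1].copy();cv2.imwrite("pics/now.png",im);b1=bb(red(im,(260,120,340,230)),260,120);print("now",b1,arm.current_t())
bt=bb(red(cv2.imread("pics/top0.png"),(330,120,410,200)),330,120);print("top0",bt)
# expected left/right extreme rows and top row of rim for heights: project rim circle
Ti=np.linalg.inv(s["cam_to_world"]);K=s["intrinsics"];th=np.linspace(0,2*np.pi,181)
for z in(.112,.116,.12,.124,.128,.154,.158,.162,.166):
    P=np.c_[.6575+.06*np.cos(th),-.0905+.06*np.sin(th),0*th+z,0*th+1];q=(Ti@P.T)[:3];uv=(K@q);uv=uv[:2]/uv[2];print(z,"top row %.1f left %.1f right %.1f"%(uv[1].min(),uv[0].min(),uv[0].max()))
# two-view from wrist with rim widths
for f in("sB","sC"):
    m=red(cv2.imread(f"pics/{f}.png"),(150,0,500,200));b=bb(m,150,0);print(f,b)
    c=load(f);o,d=ray(c,b[4]);
    for z in(.154,.16,.166):
        l=plane(c,(b[0],b[4][1]),z);r=plane(c,(b[0]+b[2],b[4][1]),z);print(z,np.linalg.norm(l-r),end=" ")
    print()
```

```text
side0 (274, 138, 45, 34, (296.0059585571289, 153.74425888061523))
now (275, 149, 44, 33, (296.23425674438477, 164.40403747558594)) 50.35
top0 (348, 133, 49, 47, (371.8915901184082, 156.32177352905273))
0.112 top row 150.6 left 273.1 right 318.1
0.116 top row 149.5 left 273.0 right 318.1
0.12 top row 148.4 left 272.9 right 318.2
0.124 top row 147.3 left 272.8 right 318.2
0.128 top row 146.2 left 272.7 right 318.2
0.154 top row 138.7 left 272.1 right 318.5
0.158 top row 137.5 left 272.0 right 318.6
0.162 top row 136.3 left 271.9 right 318.6
0.166 top row 135.1 left 271.8 right 318.6
sB (220, 30, 107, 114, (273.0281753540039, 86.46769714355469))
0.154 0.12090924297124855 0.16 0.11880526490248916 0.166 0.1167012868337298 
sC (351, 31, 107, 114, (404.2829284667969, 87.35821533203125))
0.154 0.1213195282678208 0.16 0.11921485822334651 0.166 0.11711018817887224
```

Run:
```python
from h import *
f0=np.load("f0.npy");C3=np.array([.5292,-.1521])
a=-414.9
a,L=wind(a,a-48,1.2,.08,f0,6,C=C3,verbose=False)
for l in L[::4]+L[-4:]:print(np.round(l,2))
print(a,arm.current_width(),arm.current_force()-f0,arm.current_t())
```

```text
LIMIT
[-416.1     3.48    1.21    5.61]
[-420.9     2.65    2.11    5.2 ]
[-425.7     7.12    1.46    5.66]
[-422.1     2.38    1.6     5.91]
[-423.3     4.22    1.3     6.54]
[-424.5     5.55    1.47    6.24]
[-425.7     7.12    1.46    5.66]
-425.6999999999999 0.02379040746854364 [7.0844819  1.60060313 5.66243014] 52.6
```

Run:
```python
from h import *
f0=np.load("f0.npy");C3=np.array([.5292,-.1521])
a,L=wind(-425.7,-427.3,.8,.05,f0,8.8,C=C3)
arm.sleep(.4);print(arm.current_force()-f0)
arm.grip(.05);p=arm.current_ee_pos()
arm.move_l([p[0],p[1],.29],feed=.15);print(arm.current_t())
im=snap("wrist","e1")[1];im2=snap("side","e2")[1]
cv2.imwrite("pics/e.png",np.hstack([cv2.resize(im,(400,250)),cv2.resize(im2[100:250,220:460],(400,250))]))
```

```text
-426.5 ft 7.58 fr 1.12 fz 4.59
-427.3 ft 8.78 fr 0.50 fz 4.51
[8.23387822 2.05596251 5.59364527]
54.825
```

View pics/e.png

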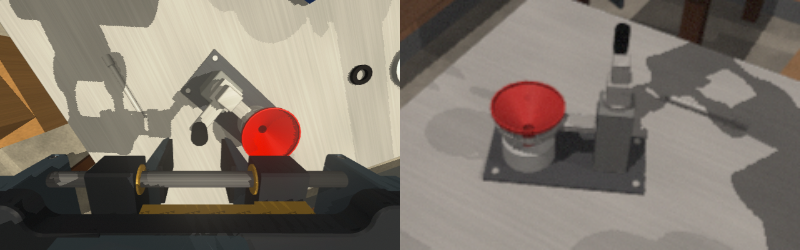

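The crank sits on the shaft, the funnel is down in the tin, and the hand is clear above.

```bash
python3 -c "
from rig import arm
print(arm.sign_off(),arm.current_t())"
```

```text
the job is handed in; nothing more can be done
the job is handed in; nothing more can be done
```

I fitted the crank fully home and wound it clockwise about 1.6 turns until a firm stop (about 9 N at the knob) with the spout in the tin, then let go and handed in at about 55 s; no verdict was shown.

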